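# Refit the pivot shaft of a tube rocker

## Task

Refit the tube rocker's tray: take the pivot shaft from its rest by the handle and slide it through the near bearing block, the tray's hub and the far bearing block until its flange is flush against the near block, then let go. The two blocks, in line with each other, sit on slotted bolts and may stand a centimetre or so to either side of where the base suggests and turned by a few degrees, so feel for the hole, let the shaft find its line and push gently, never ramming the shaft (keep its push on the rocker below 25 N). Do not disturb the bottle, the tube rack or the slide box.

Things in the scene. Friction and masses are not known exactly. Their poses are not given: they have to be found in the camera images.
- stand: Tube rocker fixed to the bench: grey base 150 (x) by 140 (y) by 12 mm, origin at the centre of its underside, y roughly along the bearing axis from near block (shaft enters, -y side) to far block. Both blocks share one aluminium plate on slotted bolts (tight, does not shift): displaced along the base's x by -12 to +12 mm and turned about z by -0.045 to +0.045 rad, both unmeasured. Bore axis level, 75 mm up.
- entry (a point): Where the near block's bore would open with the plate in mid slot: on its outer (-y) face, 75 mm up; axes as the base. The real mouth is displaced along x by the unmeasured -12 to +12 mm; the plate's turn is about that mouth. The block is 22 mm thick (y), 60 mm wide about its sharp-edged 14 mm bore, 97 mm high, its face flat. Feet 35 mm high reach 51 mm either side of the bore.
- hub (a point): Middle of the white tray's hub, 60 mm along y from the entry, with the plate in mid slot and not turned; the real one shifts with the blocks. The hub is 44 mm long, 16 mm bore on the same axis, with 1.5 mm of loose side play either way (under 1 N moves it), so a shaft tip in it can be swung equally far to both sides of the bore axis. The tray, 104 by 66 mm with tubes, reaches 112 mm above the bench.
- exit (a point): Where the far block's bore ends with the plate in mid slot and not turned: on its outer (+y) face, 75 mm up, 120 mm along y from the entry; the real one shifts and turns with the near block. The far block is like the near one, 22 mm thick, bore 14 mm; its inner face is 98 mm from the near block's outer face.
- axle_grip (a point): Centre of the pivot shaft's black handle, 50 long (y), 16 wide (x), 24 mm high (z), flat-sided; y points from the handle to the tip. The shaft (about 0.2 kg) lies level on its rest, axis 50 mm above the bench, the handle overhanging the rest's end, its 16 mm width across the grasp from above.
- axle_tip (a point): Tip of the pivot shaft on its axis, 170 mm from the handle's centre along the shaft's y. The steel shaft is 12 mm in diameter, its end bevelled to 10 mm over the last 2 mm.
- axle: The pivot shaft: origin on its axis at the front face of its flange (26 mm diameter, 5 mm thick, just ahead of the handle), 30 mm ahead of the handle's centre and 140 mm behind the tip; y along the shaft to the tip. When home this face lies on the near block's outer face and the tip stands 20 mm out of the far block.
- rest: White rest for the shaft, fixed to the bench: foot 60 (x) by 124 (y) by 10 mm, origin at the centre of its underside, y along the shaft. Two forks at y -50 and +50 mm, 10 mm thick, 26 wide, open at the top, 58 mm high, slot 13.6 mm wide; the shaft is lifted straight up out of them.
- reagent: Brown bottle, 60 mm diameter, 120 mm high, standing; bystander. Origin at its underside.
- tube_rack: Grey tube rack 50 by 110 by 35 mm with capped tubes 79 mm high, standing; bystander. Origin at its underside.
- slide_box: Cardboard slide box 85 by 60 by 34 mm; bystander. Origin at its underside.
There are look-alikes about, which are no part of the job. What is shaped like the axle but blue or orange is not meant.

How it is judged:
By the outcome, as a careful person would: the job done as asked, in the order asked, and still so for the second after the job is handed in, with the robot touching nothing.
It also fails if it takes over 72 s, if anything falls off the work surface, if the arm or the gripper's body presses on something with over 40 N, if the wrist force passes 120 N, or if a joint passes its speed limit or range.

## Robot

A 6-joint arm with a two-finger parallel gripper is mounted at the origin on the work surface. World frame = base frame: x ahead of the robot, y to its left, z up, the work surface at z = 0. Lengths are in m, angles in degrees, forces in N, time in s.
With the tool pointing down it reaches from about 0.375 to 0.925 m from the base axis. Payload 5.7 kg.
Tool frame: the origin (TCP) lies on the centre line of the jaws, within the pads' length; the fingertips stand 25 mm ahead of it and the grasp point (between the pads) lies 6 mm ahead of it (robot.tip_reach is the distance from the TCP to the fingertips, in m); z points along the fingers, y is the line along which they close (so a half turn about z gives the same grasp; the last joint's range is limited). The gripper opens to 85 mm and grips with 20 to 120 N. Pads are 22 mm wide; open, the fingers measure 114 mm over their backs; the gripper's body (76 mm by 85 mm) begins 54 mm behind the grasp point. The pads swing forward as they close: fully open they stand 13 mm farther back than shut.
Start: joints at [-70.537, 20.558, 86.54, -0, 72.909, -6.595], TCP at [0.264, -0.539, 0.256] pointing down, gripper open.
Joint ranges: [-170.27, 170.27], [-57.76, 135], [12.27, 136.19], [-55.21, 235.2], [11.17, 155.16], [-170.74, 170.74]. Speed limits (degrees/s): [136.94, 136.94, 180, 180, 180, 180].

## Interface

Orientations are given as [roll, pitch, yaw] about the fixed x, y, z axes, in that order (R = Rz(yaw) Ry(pitch) Rx(roll)).
In Python, from bench import robot, read_camera, camera_params gives the robot as it stands. The module is installed in compiled form; this text tells all that it offers.
- The arm moves only by the tool jog_arm, never from a script. Its argument "moves" is a list that holds one entry, the list of rows, each a list of 7 numbers: the shift along the tool's x, y, z in mm, then the turn, a rotation vector about the tool's x, y, z in rad, then the gripper's target within -1 to 1 (shut at 1, half-way at 0, fully open at -1). In form: [[[dx, dy, dz, wx, wy, wz, jaw], ...]]. A call has 1 to 10 rows; each row is the pose to reach, as a shift and turn from the pose commanded when the call began, along the tool's axes at that moment; what a row does not reach only later rows make up. A row lasts 1/12 s, in which the tool goes at most 41.7 mm and 7.16 degrees, less where a joint would pass 70% of its speed; a pose out of reach is approached as far as the arm can. A call with a gripper value outside its range is refused whole. The fingers move at their own pace and stop on an object; "force" is the grip in N (left out, the last holds). Time passes only in rows, so rows that repeat a pose let the fingers close. It gives the time, the measured TCP pose, the force, the opening and the grip force at its end, in the units of the state.
- robot.observe(): the state, without advancing time (a new reading comes with each control period).
- read_camera(name): name is "side" or "top" or "wrist"; returns the picture (480x640x3 uint8, red, green, blue); there is no depth.
- camera_params(name): a dict with "vfov" (degrees; the focal length in pixels is half the picture's height over the tangent of half this angle, whatever the lens; pixels are square), "cx", "cy" (the principal point, pixels), "R" (3x3) and "t" (3): a world point X has camera coordinates R X + t; the wrist camera has in their place "T_tool_cam" (4x4, takes a point from camera to tool coordinates, whose origin is the TCP and whose axes are the flange's). Camera axes: x right, y down, z forward; pixel columns grow to the right and rows downward; lengths in m; the calibration is good to about 2 mm. A picture is of the moment at which its call begins: read the wrist's pose just before it. camera_params takes no time and is no camera call.
- robot.job_done(): hands the job in; it is judged then, once.
The state is a dict: "time": time; "joint_positions": joint angles; "qd": joint speeds; "tau": joint torques, N m; "tcp_pos": TCP position; "tool_rot": TCP orientation; "ft_force": force on the tool from outside, world axes, zero at the start; "wrist_torque": the same for the moment, N m; "grip_width": opening from 0.0 (shut) to 1.0 (fully open); "grip_force": force on a finger pad.
Only numpy, scipy, OpenCV 4.12 (cv2) and the standard library are available. Lean on these libraries where they do the work, as an engineer would, in place of code of your own. Each camera call takes 0.05 s, during which the arm holds its last target. There are 200 camera calls.

## Working session

There is one attempt and no reset: what is moved stays moved. The work goes in short steps, Python scripts to look and compute and a tool call to move; the robot and the scene stay as the last step left them, time stands still between calls to the robot, and variables do not carry over. Pictures are saved under pics/ and viewed, at most 10 in all, crops included, and the job is handed in when it is done.

Besides the shell and the picture viewer there is one more tool, called after "Emit:" as name(argument=value, ...) on one line, values as JSON. jog_arm: Moves the arm, as the interface text tells. Its arguments: {"type":"object","properties":{"moves":{"type":"array"},"force":{"type":"number"}},"required":["moves"]}

```bash
mkdir -p pics; ls; python3 - <<'E'
from bench import robot, read_camera, camera_params
import cv2, numpy as np
print(robot.observe(), robot.tip_reach)
for n in ("side","top","wrist"):
    p=camera_params(n); print(n,{k:np.round(v,4).tolist() for k,v in p.items()})
    cv2.imwrite(f"pics/{n}0.png",read_camera(n)[:,:,::-1])
E
```

```text
pics
{'time': 0.0, 'joint_positions': array([-7.05361728e+01,  2.05979945e+01,  8.65992772e+01,  1.11496863e-03,
        7.29081429e+01, -6.59364967e+00]), 'qd': array([ 0.03765643, -0.00477789,  0.00862724, -0.0007461 , -0.06198609,
        0.08062732]), 'tau': array([-3.99580358e-04, -5.27614117e+01, -2.78614515e+01, -4.83199310e-04,
        1.29143012e-02, -1.22352910e-05]), 'tcp_pos': array([ 0.26336022, -0.53840628,  0.255451  ]), 'tool_rot': array([-1.79895405e+02, -1.31625157e-02,  2.60571362e+01]), 'ft_force': array([-0.32334704, -0.50352238,  0.73024783]), 'wrist_torque': array([0.00963705, 0.04818197, 0.04212407]), 'grip_force': 0.0, 'grip_width': 1.0029202714869307} 0.025
side {'vfov': 49.0736, 'cx': 319.3972, 'cy': 251.1216, 'R': [[-0.9994, -0.033, -0.0099], [-0.0117, 0.5965, -0.8025], [0.0324, -0.8019, -0.5965]], 't': [0.5095, 0.1103, 1.1054]}
top {'vfov': 42.6509, 'cx': 326.9649, 'cy': 232.3045, 'R': [[-0.0229, -0.9997, 0.0108], [-0.9833, 0.0206, -0.1809], [0.1807, -0.0148, -0.9834]], 't': [-0.0756, 0.5244, 1.2112]}
wrist {'vfov': 63.9615, 'cx': 321.2268, 'cy': 234.395, 'T_tool_cam': [[-0.0, -0.9649, -0.2626, 0.0666], [1.0, -0.0001, 0.0004, -0.001], [-0.0004, -0.2626, 0.9649, -0.1184], [0.0, 0.0, 0.0, 1.0]]}
```

View pics/top0.png

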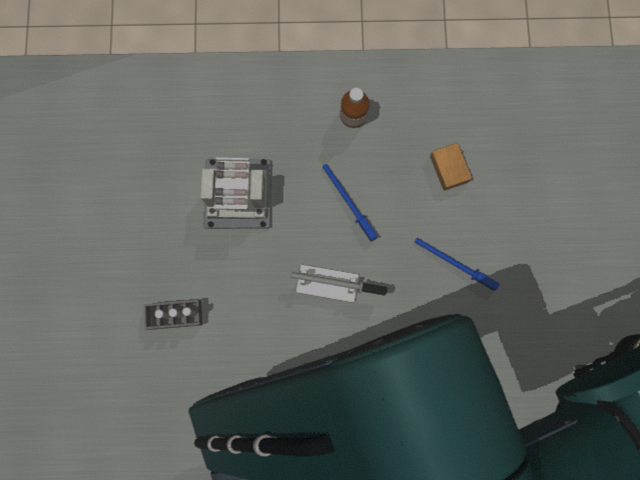

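View pics/side0.png

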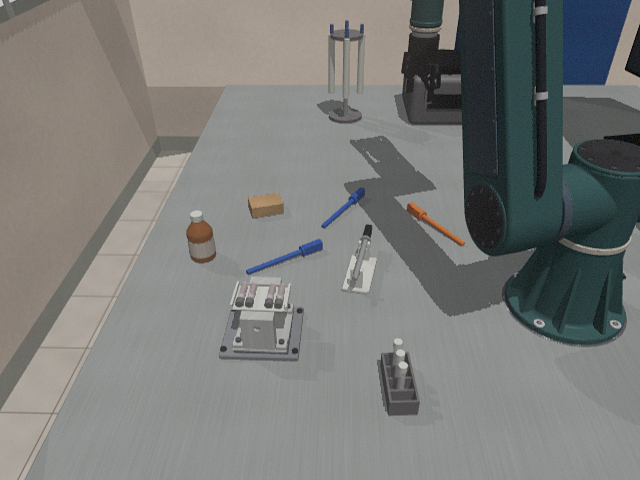

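The top view shows candidates for the shaft. The grey steel one with the black handle lies on the white rest, handle at (374,288) and tip at (293,274). The look-alikes are blue ones at (368,230) and (485,282), and an orange one seen only in the side view at (420,212). I choose the steel/black one. The rocker is at (237,193), with its near block on the right (-y), around (258,187).

```bash
cat > h.py <<'E'
import numpy as np, cv2
from scipy.spatial.transform import Rotation as Ro
from bench import robot, read_camera, camera_params
def cam(name, st=None):
    p=camera_params(name); f=240/np.tan(np.radians(p["vfov"]/2))
    if name=="wrist":
        st=st or robot.observe()
        T=np.eye(4); T[:3,:3]=Ro.from_euler("xyz",st["tool_rot"],degrees=True).as_matrix(); T[:3,3]=st["tcp_pos"]
        M=np.linalg.inv(T@np.array(p["T_tool_cam"])); R,t=M[:3,:3],M[:3,3]
    else: R,t=np.array(p["R"]),np.array(p["t"])
    return R,t,f,p["cx"],p["cy"]
def onplane(c,uv,z):
    R,t,f,cx,cy=c; uv=np.atleast_2d(uv)
    o=-R.T@t; d=np.c_[(uv[:,0]-cx)/f,(uv[:,1]-cy)/f,np.ones(len(uv))]@R
    return o+d*((z-o[2])/d[:,2])[:,None]
def proj(c,X):
    R,t,f,cx,cy=c; Y=np.atleast_2d(X)@R.T+t
    return Y[:,:2]/Y[:,2:]*f+[cx,cy]
E
python3 - <<'E'
from h import *
im=cv2.imread("pics/top0.png")
cv2.imwrite("pics/crop1.png",cv2.resize(im[145:305,190:400],None,fx=3.75,fy=3.75,interpolation=cv2.INTER_CUBIC))
c=cam("top")
print(onplane(c,[[293,274],[374,288]],.05).round(3))
m=(im.max(2)<40).astype(np.uint8); m[:270]=0;m[300:]=0;m[:,:355]=0;m[:,392:]=0
p=np.argwhere(m)[:,::-1]; print(len(p),p.mean(0))
E
```

```text
[[ 0.438 -0.017  0.05 ]
 [ 0.406 -0.179  0.05 ]]
42 [377.28571429 288.97619048]
```

View pics/crop1.png

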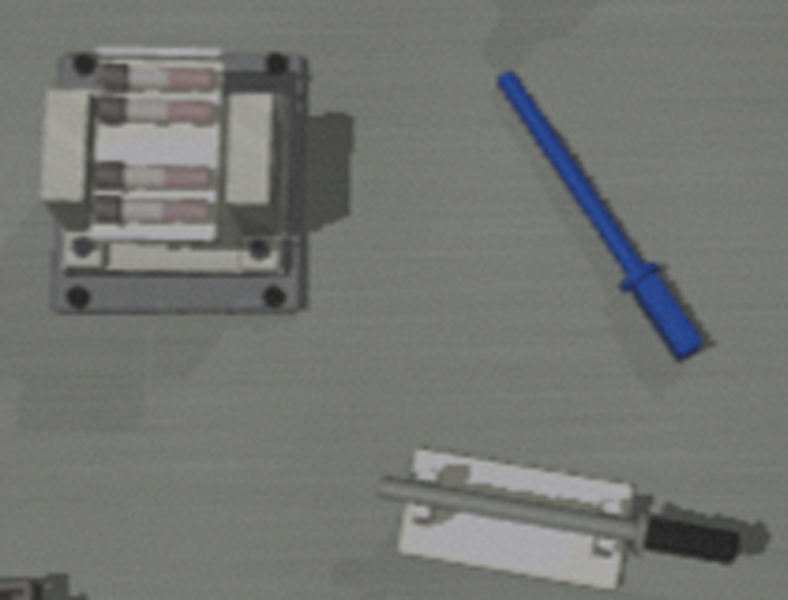

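The crop confirms the grey shaft: handle spans (645,532)–(740,548) and tip is at (383,487) in crop pixels. The near block top runs from (273,95) to (270,203). Next I compute the grasp and a wrist look at the rocker.

```bash
cat >> h.py <<'E'
def delta(pos,rpy,frm=None):
    """tool-axes shift mm, rotvec from commanded/measured pose frm to target"""
    st=robot.observe(); p0,r0=frm or (st["tcp_pos"],st["tool_rot"])
    A=Ro.from_euler("xyz",r0,degrees=True); B=Ro.from_euler("xyz",rpy,degrees=True)
    return (A.inv().apply(np.array(pos)-p0)*1000).round(1),(A.inv()*B).as_rotvec().round(4)
E
python3 - <<'E'
from h import *
c=cam("top"); k=lambda a:np.array(a)/3.75+[190,145]-.37
tip=onplane(c,k([[383,487]]),.053)[0]; h=onplane(c,k([[645,532],[740,548]]),.062)
print(tip,h,h.mean(0)); d=tip-h.mean(0); print(np.hypot(*d[:2]),np.degrees(np.arctan2(d[1],d[0])))
b=onplane(c,k([[230,95],[273,95],[228,202],[270,203],[50,90],[42,200]]),.097); print(b.round(4))
g=onplane(c,k([[60,52],[305,55],[305,310],[52,310]]),.012); print(g.round(4))
print(delta([.60,.13,.256],[180,0,85]))
E
```

```text
[ 0.43682615 -0.01416015  0.053     ] [[ 0.40873431 -0.15351244  0.062     ]
 [ 0.39912216 -0.20374621  0.062     ]] [ 0.40392824 -0.17862933  0.062     ]
0.1677271067787831 78.68870090897211
[[0.6437 0.0629 0.097 ]
 [0.6433 0.04   0.097 ]
 [0.5851 0.064  0.097 ]
 [0.5841 0.0418 0.097 ]
 [0.6484 0.1588 0.097 ]
 [0.5881 0.1622 0.097 ]]
[[0.6961 0.1697 0.012 ]
 [0.6916 0.0293 0.012 ]
 [0.5425 0.0302 0.012 ]
 [0.5454 0.1722 0.012 ]]
(array([ 5.961e+02, -4.527e+02,  4.000e-01]), array([-1.3000e-03, -9.0000e-04, -1.0288e+00]))
```

Emit:
jog_arm(moves=[[[596,-453,0,0,0,-1.029,-1],[596,-453,0,0,0,-1.029,-1],[596,-453,0,0,0,-1.029,-1],[596,-453,0,0,0,-1.029,-1],[596,-453,0,0,0,-1.029,-1],[596,-453,0,0,0,-1.029,-1],[596,-453,0,0,0,-1.029,-1],[596,-453,0,0,0,-1.029,-1],[596,-453,0,0,0,-1.029,-1],[596,-453,0,0,0,-1.029,-1]]])

```text
time: 0.98
tcp_pos: [0.4511, -0.1648, 0.2563]
tool_rot: [180.0, -0.0, 85.1]
ft_force: [-0.4, -0.7, -0.5]
grip_width: 1.002
grip_force: 0.0
```

```bash
python3 - <<'E'
from h import *
print(delta([.60,.13,.256],[180,0,85]))
E
```

```text
(array([3.064e+02, 1.232e+02, 3.000e-01]), array([ 0.   , -0.   ,  0.002]))
```

Emit:
jog_arm(moves=[[[306,123,0,0,0,0,-1],[306,123,0,0,0,0,-1],[306,123,0,0,0,0,-1],[306,123,0,0,0,0,-1],[306,123,0,0,0,0,-1],[306,123,0,0,0,0,-1],[306,123,0,0,0,0,-1],[306,123,0,0,0,0,-1],[306,123,0,0,0,0,-1],[306,123,0,0,0,0,-1]]])

```text
time: 1.82
tcp_pos: [0.6002, 0.1292, 0.2556]
tool_rot: [-180.0, 0.0, 85.2]
ft_force: [-0.7, 0.1, -0.4]
grip_width: 0.998
grip_force: 0.0
```

```bash
python3 - <<'E'
from h import *
import pickle
st=robot.observe(); im=read_camera("wrist")[:,:,::-1]
pickle.dump(st,open("st1.pkl","wb")); cv2.imwrite("pics/w1.png",im); print(st["tcp_pos"],st["tool_rot"])
E
```

```text
[0.6002075  0.12922964 0.25564854] [-1.79961437e+02  5.80375163e-03  8.52114817e+01]
```

View pics/w1.png

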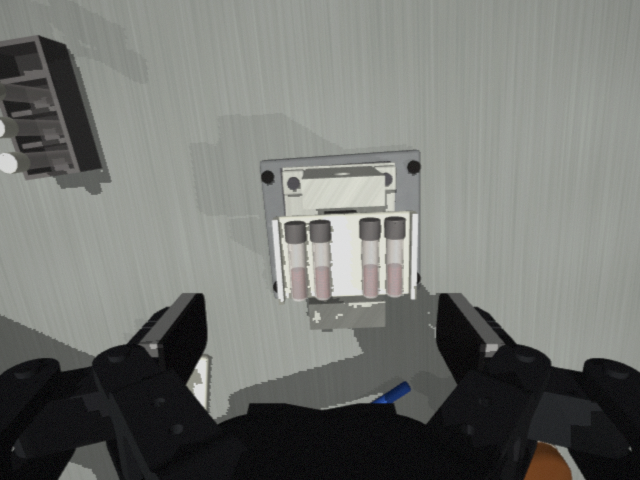

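The wrist view shows the rocker. The base spans (262,160)–(420,285), the far block's top is around (342,192), and the near block's top is around (348,315), partly in shadow. One close crop should give me the block edges.

```bash
python3 - <<'E'
import cv2
im=cv2.imread("pics/w1.png")[140:340,250:440]
im=cv2.convertScaleAbs(im,alpha=1.3,beta=20)
cv2.imwrite("pics/crop2.png",cv2.resize(im,None,fx=3,fy=3,interpolation=cv2.INTER_CUBIC))
E
```

```text
(no output)
```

View pics/crop2.png

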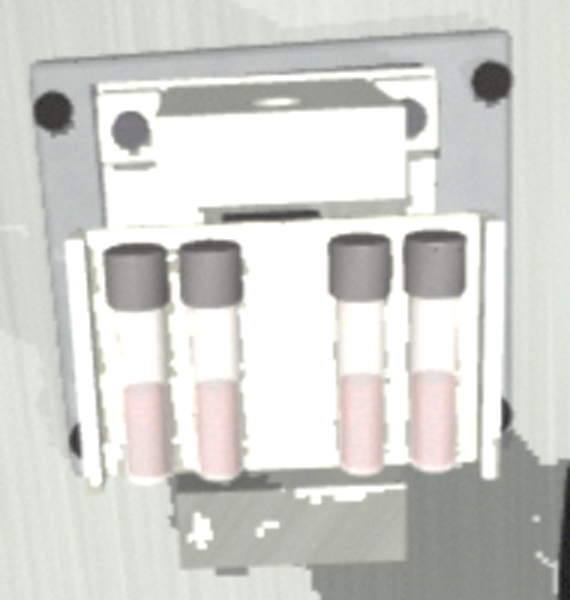

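The far block's top corners in the crop are about (157,117), (405,107) and (407,197). The near block's top corners are (177,491), (405,484), (406,558) and (180,570).

```bash
python3 - <<'E'
from h import *
import pickle
st=pickle.load(open("st1.pkl","rb")); c=cam("wrist",st); k=lambda a:(np.array(a)+.5)/3-.5+[250,140]
P=onplane(c,k([[157,117],[405,107],[407,197],[177,491],[405,484],[406,558],[180,570]]),.097); print(P.round(4))
f=P[:2].mean(0); n=P[5:].mean(0); d=f-n; print("far",f,"near",n,"len",np.hypot(*d[:2]),"yaw",np.degrees(np.arctan2(d[1],d[0])))
for a,b in((0,1),(3,4),(6,5)):
    e=P[a]-P[b]; print(np.linalg.norm(e),np.degrees(np.arctan2(e[1],e[0])))
g=onplane(c,k([[32,64],[508,33]]),.012);print(g.round(4)); e=g[0]-g[1];print(np.linalg.norm(e),np.degrees(np.arctan2(e[1],e[0])))
print(delta([.404,-.179,.15],[180,0,78.7]), delta([.404,-.179,.056],[180,0,78.7]))
E
```

```text
[[0.5889 0.1637 0.097 ]
 [0.6482 0.1611 0.097 ]
 [0.6478 0.1392 0.097 ]
 [0.5847 0.0661 0.097 ]
 [0.6442 0.0631 0.097 ]
 [0.6436 0.0416 0.097 ]
 [0.5833 0.0431 0.097 ]]
far [0.61852439 0.16240188 0.097     ] near [0.61348872 0.04236081 0.097     ] len 0.12014664060821416 yaw 87.59787874430019
0.05934762422890195 177.5133394436113
0.059639147505916215 177.1325627610709
0.06030440625924533 178.59428393456918
[[0.5468 0.1731 0.012 ]
 [0.6937 0.1702 0.012 ]]
0.1468983037512607 178.87299206785787
(array([-322.2, -168.5,  106.1]), array([-0.0015,  0.0008,  0.112 ])) (array([-322.1, -168.3,  200.1]), array([-0.0015,  0.0008,  0.112 ]))
```

Emit:
jog_arm(moves=[[[-322,-168,80,0,0,0.112,-1],[-322,-168,80,0,0,0.112,-1],[-322,-168,80,0,0,0.112,-1],[-322,-168,80,0,0,0.112,-1],[-322,-168,80,0,0,0.112,-1],[-322,-168,80,0,0,0.112,-1],[-322,-168,80,0,0,0.112,-1],[-322,-168,80,0,0,0.112,-1],[-322,-168,80,0,0,0.112,-1],[-322,-168,80,0,0,0.112,-1]]])

```text
time: 2.7
tcp_pos: [0.3991, -0.1834, 0.1751]
tool_rot: [-179.8, 0.1, 78.2]
ft_force: [0.0, 0.3, 0.3]
grip_width: 1.0
grip_force: 0.0
```

Emit:
jog_arm(moves=[[[0,0,0,0,0,0,-1],[0,0,0,0,0,0,-1]]])

```text
time: 2.87
tcp_pos: [0.4037, -0.1792, 0.1765]
tool_rot: [-180.0, -0.0, 78.4]
ft_force: [-0.1, 0.6, 0.1]
grip_width: 1.0
grip_force: 0.0
```

```bash
python3 - <<'E'
from h import *
st=robot.observe(); im=read_camera("wrist")[:,:,::-1]; c=cam("wrist",st)
cv2.imwrite("pics/w2.png",im); print(st["tcp_pos"],st["tool_rot"])
print(proj(c,[[.404,-.179,.062],[.437,-.014,.056]]))
E
```

```text
[ 0.40370041 -0.17922382  0.17648943] [-1.79989568e+02 -2.23217641e-02  7.84322473e+01]
[[322.23664892 240.01354257]
 [320.99195088 -67.92803299]]
```

View pics/w2.png

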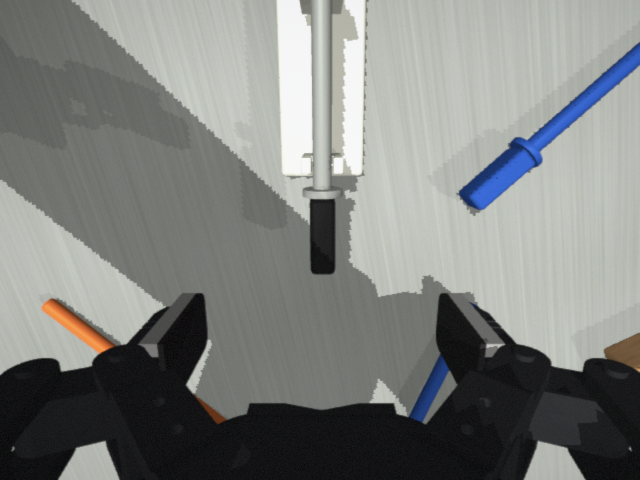

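The wrist crop shows the chosen shaft. Its black handle is at (322,237), with the flange at (322,193) and the shaft running straight up the image over the white rest, centred between the jaws. Now I descend and grip.

Emit:
jog_arm(moves=[[[0,0,40,0,0,0,-1],[0,0,80,0,0,0,-1],[0,0,105,0,0,0,-1],[0,0,120,0,0,0,-1],[0,0,120,0,0,0,-1],[0,0,120,0,0,0,-1],[0,0,120,0,0,0,1],[0,0,120,0,0,0,1],[0,0,120,0,0,0,1],[0,0,120,0,0,0,1]]], force=70)

```text
time: 3.75
tcp_pos: [0.4053, -0.1791, 0.0573]
tool_rot: [179.9, 0.0, 78.6]
ft_force: [0.9, -0.3, 0.4]
grip_width: 0.453
grip_force: 0.0
```

Emit:
jog_arm(moves=[[[0,0,0,0,0,0,1],[0,0,0,0,0,0,1],[0,0,0,0,0,0,1],[0,0,0,0,0,0,1],[0,0,0,0,0,0,1],[0,0,0,0,0,0,1],[0,0,0,0,0,0,1]]])

```text
time: 4.33
tcp_pos: [0.4048, -0.179, 0.0566]
tool_rot: [180.0, 0.0, 78.6]
ft_force: [-0.8, -0.1, 6.8]
grip_width: 0.177
grip_force: 70.9
```

Emit:
jog_arm(moves=[[[0,0,-10,0,0,0,1],[0,0,-30,0,0,0,1],[0,0,-50,0,0,0,1],[0,0,-50,0,0,0,1],[0,0,-50,0,0,0,1],[0,0,-50,0,0,0,1],[0,0,-50,0,0,0,1]]])

```text
time: 4.92
tcp_pos: [0.4038, -0.1783, 0.1053]
tool_rot: [-179.9, -0.0, 78.6]
ft_force: [-0.2, 1.0, -2.3]
grip_width: 0.177
grip_force: 69.9
```

```bash
python3 - <<'E'
from h import *
st=robot.observe(); im=read_camera("wrist")[:,:,::-1]; c=cam("wrist",st)
cv2.imwrite("pics/w3.png",im); top=read_camera("top")[:,:,::-1]; cv2.imwrite("pics/t3.png",top)
side=read_camera("side")[:,:,::-1]; cv2.imwrite("pics/s3.png",side)
print(st["tcp_pos"],st["tool_rot"],st["ft_force"],st["wrist_torque"])
print(delta([.6053,-.1525,.107],[180,0,87.6]))
a=cv2.resize(im[0:300,220:420],None,fx=2,fy=2); b=cv2.resize(side[180:320,270:430][:, :],(400,350))
cv2.imwrite("pics/c3.png",np.hstack([a,np.vstack([b,np.zeros((250,400,3),np.uint8)])]))
E
```

```text
[ 0.40379915 -0.17830114  0.10533442] [-1.79890767e+02 -4.63613694e-02  7.85964805e+01] [-0.22934015  0.99973707 -2.31429503] [-0.13162527  0.04378563 -0.00506972]
(array([ 65.2, 192.2,  -1.8]), array([-0.0017, -0.0009, -0.1572]))
```

View pics/c3.png

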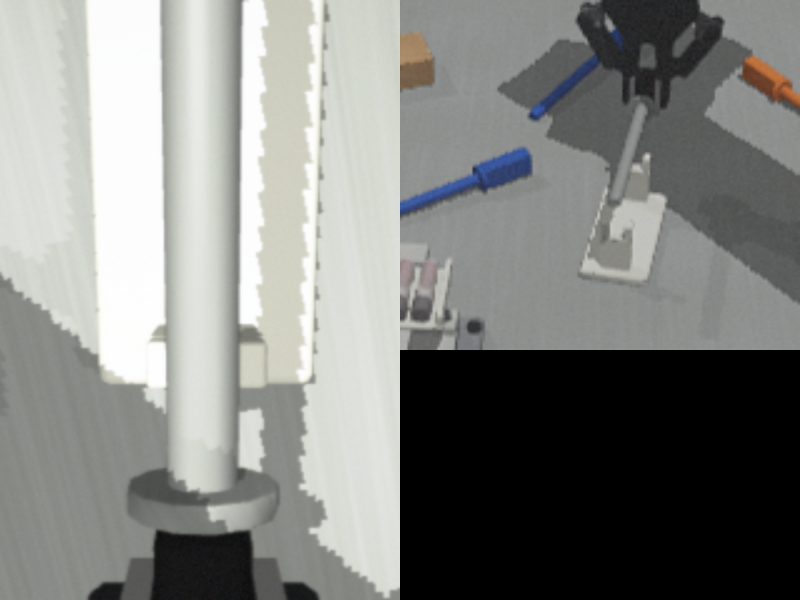

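The shaft is lifted and held straight: its axis is at wrist column ~321, the flange is clear of the fork, and the rest is empty below. I go to the pre-insertion pose, tip about 25 mm before the mouth.

Emit:
jog_arm(moves=[[[20,40,0,0,0,-0.04,1],[40,80,0,0,0,-0.08,1],[65,120,0,0,0,-0.12,1],[65,160,0,0,0,-0.157,1],[65,185,10,0,0,-0.157,1],[65,192,20,0,0,-0.157,1],[65,192,24,0,0,-0.157,1],[65,192,24,0,0,-0.157,1],[65,192,24,0,0,-0.157,1],[65,192,24,0,0,-0.157,1]]])

```text
time: 5.9
tcp_pos: [0.6037, -0.1528, 0.0821]
tool_rot: [-179.9, -0.0, 87.6]
ft_force: [-0.2, 0.3, -1.1]
grip_width: 0.174
grip_force: 69.9
```

```bash
python3 - <<'E'
from h import *
st=robot.observe(); print(st["tcp_pos"],st["tool_rot"],st["ft_force"],st["wrist_torque"])
A=Ro.from_euler("xyz",st["tool_rot"],degrees=True).as_matrix(); g=st["tcp_pos"]+A[:,2]*.006; tip=g+A[:,0]*.17
print("tip",tip)
o=[]
for n in("top","side"):
    im=read_camera(n)[:,:,::-1]; cv2.imwrite(f"pics/{n}4.png",im); u=proj(cam(n),[tip,g+A[:,0]*.03,[.6135,.0423,.075]]); print(n,u.round(1))
    x,y=u[0].astype(int); o.append(cv2.resize(im[y-33:y+33,x-44:x+44],(400,300),interpolation=cv2.INTER_CUBIC))
cv2.imwrite("pics/c4.png",np.hstack(o))
E
```

```text
[ 0.60371419 -0.15275158  0.08210351] [-1.79874284e+02 -4.21680656e-02  8.75643271e+01] [-0.22104845  0.32272083 -1.10564834] [-0.14211684  0.04374045 -0.0415103 ]
tip [0.61092584 0.01709976 0.07622864]
top [[274.7 188. ]
 [343.8 189.5]
 [262.3 187.2]]
side [[268.9 276.9]
 [278.4 237.2]
 [266.3 285.4]]
```

View pics/c4.png

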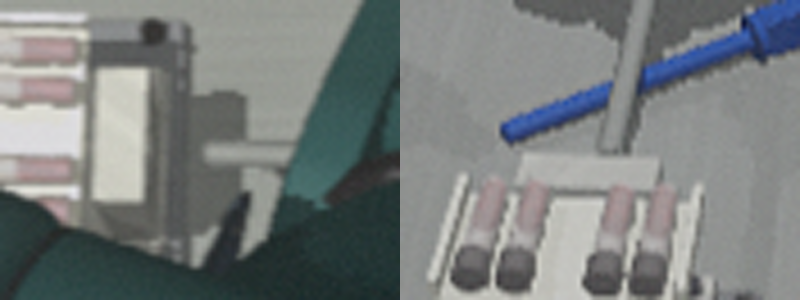

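The top crop shows the tip at (275.5,188.7) against 188.0 predicted. The side crop shows it at (270.6,276.0) against (268.9,276.9). So the tip sits a bit towards -x of the model. I work out the offset relative to the block within each picture.

```bash
python3 - <<'E'
from h import *
T=cam("top");S=cam("side")
# block top in the same pictures
tt=onplane(T,[[274-44+153/4.545-.5,184-.1+.6]],.097) ; 
y0=188-33; print("top: near-block right edge mid", onplane(T,[[274-44+155/4.545,y0+134/4.545]],.097), "tip",onplane(T,[[275.5,188.7]],.076))
sx=268-44; sy=276-33
print("side: near block top outer edge", onplane(S,[[sx+122/4.545,sy+153/4.545],[sx+260/4.545,sy+158/4.545]],.097),"tip",onplane(S,[[270.6,276.0]],.076))
# two-ray triangulation of the tip
import itertools
A=[];b=[]
for (R,t,f,cx,cy),(u,v) in ((T,(275.5,188.7)),(S,(270.6,276.0))):
    for r,q in((0,(u-cx)/f),(1,(v-cy)/f)): A.append(R[r]-q*R[2]); b.append(q*t[2]-t[r])
print("tri",np.linalg.lstsq(np.array(A),np.array(b),rcond=None)[0])
E
```

```text
top: near-block right edge mid [[0.61321336 0.03675397 0.097     ]] tip [[0.60954536 0.01557496 0.076     ]]
side: near block top outer edge [[0.64239223 0.04240767 0.097     ]
 [0.58228335 0.04454675 0.097     ]] tip [[0.60781961 0.01400178 0.076     ]]
tri [0.60834072 0.01550192 0.0774675 ]
```

Emit:
jog_arm(moves=[[[0,3,1,0,0,0,1],[5,3,1,0,0,0,1],[10,3,1,0,0,0,1],[15,3,1,0,0,0,1],[18,3,1,0,0,0,1],[20,3,1,0,0,0,1],[20,3,1,0,0,0,1],[20,3,1,0,0,0,1],[20,3,1,0,0,0,1],[20,3,1,0,0,0,1]]])

```text
time: 6.83
tcp_pos: [0.6095, -0.1333, 0.0813]
tool_rot: [-180.0, -0.0, 87.6]
ft_force: [-0.7, 0.3, -1.9]
grip_width: 0.173
grip_force: 69.9
```

Emit:
jog_arm(moves=[[[1,0,0,0,0,0,1],[2,0,0,0,0,0,1],[3,0,0,0,0,0,1],[4,0,0,0,0,0,1],[5,0,0,0,0,0,1],[6,0,0,0,0,0,1],[6,0,0,0,0,0,1]]])

```text
time: 7.42
tcp_pos: [0.61, -0.1281, 0.0815]
tool_rot: [180.0, 0.1, 87.6]
ft_force: [-0.3, -4.1, -0.9]
grip_width: 0.173
grip_force: 70.0
```

Emit:
jog_arm(moves=[[[0,-0.5,0,0,0,0,1],[0,-1,0,0,0,0,1],[0,-1.5,0,0,0,0,1],[0,-1.5,0,0,0,0,1],[0,-1.5,0,0,0,0,1]]])

```text
time: 7.83
tcp_pos: [0.609, -0.128, 0.0816]
tool_rot: [179.9, 0.1, 87.6]
ft_force: [0.9, -5.0, -1.3]
grip_width: 0.18
grip_force: 69.9
```

Emit:
jog_arm(moves=[[[0.5,0,0,0,0,0,1],[1,0,0,0,0,0,1],[1,0,0,0,0,0,1],[1,0,0,0,0,0,1]]])

```text
time: 8.17
tcp_pos: [0.6092, -0.1278, 0.0818]
tool_rot: [179.9, 0.1, 87.6]
ft_force: [0.8, -7.7, -2.2]
grip_width: 0.177
grip_force: 69.9
```

Emit:
jog_arm(moves=[[[0,-0.5,0,0,0,0,1],[0,-1,0,0,0,0,1],[0,-1.5,0,0,0,0,1],[0,-1.5,0,0,0,0,1],[0,-1.5,0,0,0,0,1]]])

```text
time: 8.58
tcp_pos: [0.6084, -0.1278, 0.0819]
tool_rot: [179.8, 0.1, 87.6]
ft_force: [2.0, -7.3, -2.5]
grip_width: 0.177
grip_force: 69.9
```

Emit:
jog_arm(moves=[[[0,-0.5,0,0,0,0,1],[0,-1,0,0,0,0,1],[0,-1.5,0,0,0,0,1],[0,-1.5,0,0,0,0,1],[0,-1.5,0,0,0,0,1]]])

```text
time: 9.0
tcp_pos: [0.6075, -0.1276, 0.0821]
tool_rot: [179.7, 0.1, 87.5]
ft_force: [2.6, -6.1, -2.2]
grip_width: 0.174
grip_force: 69.9
```

Emit:
jog_arm(moves=[[[-4,0,0,0,0,0,1],[-4,0,0,0,0,0,1],[-4,0,0,0,0,0,1],[-4,0,0,0,0,0,1],[-4,0,0,0,0,0,1],[-4,0,0,0,0,0,1]]])

```text
time: 9.5
tcp_pos: [0.6049, -0.1296, 0.0812]
tool_rot: [-180.0, -0.0, 87.6]
ft_force: [0.4, -0.1, -2.1]
grip_width: 0.178
grip_force: 69.9
```

```bash
python3 - <<'E'
from h import *
P=[]
im={n:0 for n in("top","side")}
for i in range(4):
    st=robot.observe(); P.append(np.r_[st["tcp_pos"],st["tool_rot"]])
    for n in im: im[n]=im[n]+read_camera(n)[:,:,::-1].astype(float)/4
print(np.round(P,4))
for n in im: cv2.imwrite(f"pics/{n}5.png",im[n])
T=im["top"].mean(2); print("top cols 268-280 x rows 180-198"); print(T[178:200,266:282].round().astype(int))
print("block cols"); print(T[164:206,255].round().astype(int)); print(T[164:206,257].round().astype(int))
E
```

```text
[[ 6.049000e-01 -1.296000e-01  8.120000e-02 -1.799729e+02 -2.370000e-02
   8.760440e+01]
 [ 6.050000e-01 -1.297000e-01  8.120000e-02 -1.799870e+02 -1.340000e-02
   8.760370e+01]
 [ 6.051000e-01 -1.298000e-01  8.130000e-02 -1.799932e+02 -1.020000e-02
   8.760100e+01]
 [ 6.051000e-01 -1.299000e-01  8.130000e-02 -1.799946e+02 -6.500000e-03
   8.760170e+01]]
top cols 268-280 x rows 180-198
[[104  96  88  88  84  87  95  96  94  95  94  94  95  94  94  94]
 [104  95  86  88  84  89  96  96  96  95  95  97  95  95  95  95]
 [ 98  92  87  88  83  89  97  96  96  98  97  97  97  96  96  95]
 [ 99  91  86  86  83  87  94  94  95  95  94  93  93  94  94  89]
 [102  92  86  86  83  87  95  94  94  94  94  92  93  93  92  85]
 [105  91  85  86  82  87  95  95  95  95  95  95  95  95  92  85]
 [100  88  84  84  81  87  94  95  95  95  95  95  97  95  88  78]
 [ 98  94  93  91  90  94  97  97 100 100 100  99 100 102  89  78]
 [123 128 128 128 126 126 127 126 125 124 124 124 124 122 103  81]
 [152 153 152 151 150 150 150 150 150 149 148 148 148 131  99  79]
 [165 166 164 165 162 164 162 163 162 162
[... 536 characters left out ...]
  86  80  89  94  95  93]
 [ 96  81  82  83  84  90  96  95  96  96  83  82  92  96  95  95]
 [ 96  75  77  80  84  91  95  94  95  92  80  85  96  97  97  95]
 [ 86  53  52  70  83  91  95  96  96  85  68  79  97  99  95  93]]
block cols
[ 90  87  88  88  89 119 182 200 200 197 198 199 198 198 199 202 204 206
 204 202 199 199 198 198 201 200 200 199 197 197 196 197 198 197 185 141
  98  96  94  86  84  84]
[ 91  88  90  88  87 117 190 204 202 198 198 197 197 198 197 198 201 204
 206 205 204 200 200 198 199 200 200 200 199 198 197 196 197 198 188 139
  97  95  95  92  84  83][ WARN:0@3.681] global loadsave.cpp:1063 imwrite_ Unsupported depth image for selected encoder is fallbacked to CV_8U.
```

```bash
python3 - <<'E'
from h import *
T=cam("top");S=cam("side")
b=onplane(T,[[256,184.17]],.097)[0]; s=onplane(T,[[271,188.0]],.0753)[0]
for z in(.074,.0766): print(onplane(T,[[271,188.0]],z)[0])
print("block",b,"shaft",s,"err x",s[0]-(b[0]+.0419*(s[1]-b[1])))
print("side proj nominal tip, block edge corners",proj(S,[[.6124,.0396,.0753],[.6435,.041,.097],[.5835,.0436,.097]]))
im=cv2.imread("pics/side5.png").mean(2)
print("cols 250..292"); 
for r in range(266,292): print(r,im[r,244:292].round().astype(int))
E
```

```text
[0.61171337 0.0248318  0.074     ]
[0.61103458 0.02463182 0.0766    ]
block [0.614181   0.05289032 0.097     ] shaft [0.61137398 0.02473181 0.0753    ] err x -0.001627183494330331
side proj nominal tip, block edge corners [[266.95613908 284.38442795]
 [250.38126547 276.20174121]
 [280.6314525  277.44774998]]
cols 250..292
266 [146 145 145 146 144 145 146 147 146 137 134 118 112 102 106 109 104 109
 101  92  86  82  76  74  68  78 132 144 146 142 121  83  85  91 142 137
 138 137 140 139 143 143 147 148 147 145 143 144]
267 [145 145 144 145 145 147 136 141 135 112 102 104 108 107 110 106  95  93
  85  78  73  69  73  79 107 102 136 145 147 140 118  79  84 108 139 137
 137 140 145 146 145 146 147 147 148 145 143 145]
268 [145 144 147 147 138 136 109 115 103 108 108 107 111 100  92  86  82  76
  77  63  75 109 113 117 143 117 137 146 146 134 112  80  92 139 141 140
 141 146 144 147 146 146 146 148 148 144 145 145]
269 [144 147 135 131 113 103 107 108 107 110 107  97  89  84  78  71  70  70
  79 108 117 143 142 143 134 120 141 145 145 129 105  88  95 151 146 146
 146 145 145 147 148 147 1
[... 3723 characters left out ...]
96 190 135 147 158 155 149 132 127 193 194 147 134
 149 154 152 142 139 188 194 195 196 188 120 149]
289 [148 132 125 158 190 171 141 150 153 151 143 124 125 191 187 186 186 195
 193 194 194 194 194 195 173 139 150 155 154 146 129 124 193 188 133 140
 153 155 153 139 137 190 187 190 195 175 131 147]
290 [145 127 122 194 188 157 141 153 153 148 138 127 156 189 187 187 190 194
 192 194 194 194 195 194 147 139 153 151 151 143 128 123 192 182 142 143
 152 154 152 134 129 190 188 187 196 169 126 147]
291 [136 123 121 192 183 151 144 151 151 145 133 131 193 188 187 186 191 194
 194 193 194 194 195 194 130 143 152 151 150 137 124 121 191 175 131 146
 153 153 150 134 128 191 186 178 194 148 130 147]
```

Emit:
jog_arm(moves=[[[0,1.8,0,0,0,0,1],[0,1.8,0,0,0,0,1],[1,1.8,0,0,0,0,1],[2,1.8,0,0,0,0,1],[3,1.8,0,0,0,0,1],[4,1.8,0,0,0,0,1],[5,1.8,0,0,0,0,1],[5,1.8,0,0,0,0,1],[5,1.8,0,0,0,0,1]]])

```text
time: 10.65
tcp_pos: [0.6071, -0.125, 0.0813]
tool_rot: [-180.0, -0.0, 87.6]
ft_force: [-0.6, 0.8, -1.3]
grip_width: 0.172
grip_force: 69.9
```

It's in the mouth: 3 mm past the earlier contact with no force. I push on gently.

Emit:
jog_arm(moves=[[[1,0,0,0,0,0,1],[2,0,0,0,0,0,1],[3,0,0,0,0,0,1],[4,0,0,0,0,0,1],[5,0,0,0,0,0,1],[6,0,0,0,0,0,1],[6,0,0,0,0,0,1],[6,0,0,0,0,0,1]]])

```text
time: 11.32
tcp_pos: [0.6074, -0.119, 0.0813]
tool_rot: [-180.0, -0.0, 87.6]
ft_force: [-0.6, 0.0, -1.7]
grip_width: 0.173
grip_force: 69.9
```

Emit:
jog_arm(moves=[[[2,0,0,0,0,0,1],[4,0,0,0,0,0,1],[6,0,0,0,0,0,1],[8,0,0,0,0,0,1],[10,0,0,0,0,0,1],[12,0,0,0,0,0,1],[14,0,0,0,0,0,1],[16,0,0,0,0,0,1],[16,0,0,0,0,0,1],[16,0,0,0,0,0,1]]])

```text
time: 12.15
tcp_pos: [0.608, -0.1029, 0.0813]
tool_rot: [-180.0, -0.0, 87.6]
ft_force: [-0.7, -0.2, -2.3]
grip_width: 0.179
grip_force: 69.9
```

Emit:
jog_arm(moves=[[[2,0,0,0,0,0,1],[4,0,0,0,0,0,1],[6,0,0,0,0,0,1],[8,0,0,0,0,0,1],[10,0,0,0,0,0,1],[12,0,0,0,0,0,1],[14,0,0,0,0,0,1],[16,0,0,0,0,0,1],[18,0,0,0,0,0,1],[18,0,0,0,0,0,1]]])

```text
time: 12.98
tcp_pos: [0.6088, -0.0846, 0.0813]
tool_rot: [-180.0, -0.0, 87.6]
ft_force: [0.3, 0.3, -2.3]
grip_width: 0.173
grip_force: 69.9
```

Emit:
jog_arm(moves=[[[3,0,0,0,0,0,1],[6,0,0,0,0,0,1],[9,0,0,0,0,0,1],[12,0,0,0,0,0,1],[15,0,0,0,0,0,1],[18,0,0,0,0,0,1],[21,0,0,0,0,0,1],[24,0,0,0,0,0,1],[24,0,0,0,0,0,1]]])

```text
time: 13.73
tcp_pos: [0.6098, -0.0604, 0.0813]
tool_rot: [-180.0, -0.0, 87.6]
ft_force: [0.2, -1.6, -1.6]
grip_width: 0.175
grip_force: 69.9
```

Emit:
jog_arm(moves=[[[3,0,0,0,0,0,1],[6,0,0,0,0,0,1],[9,0,0,0,0,0,1],[12,0,0,0,0,0,1],[15,0,0,0,0,0,1],[18,0,0,0,0,0,1],[21,0,0,0,0,0,1],[24,0,0,0,0,0,1],[24,0,0,0,0,0,1]]])

```text
time: 14.48
tcp_pos: [0.6107, -0.0365, 0.0813]
tool_rot: [-180.0, -0.0, 87.6]
ft_force: [0.1, -0.5, -2.1]
grip_width: 0.174
grip_force: 69.9
```

Emit:
jog_arm(moves=[[[1,0,0,0,0,0,1],[2,0,0,0,0,0,1],[3,0,0,0,0,0,1],[4,0,0,0,0,0,1],[5,0,0,0,0,0,1],[6,0,0,0,0,0,1],[6,0,0,0,0,0,1]]])

```text
time: 15.07
tcp_pos: [0.611, -0.031, 0.0813]
tool_rot: [-180.0, -0.0, 87.6]
ft_force: [-0.3, -0.5, -2.0]
grip_width: 0.178
grip_force: 69.9
```

Emit:
jog_arm(moves=[[[1,0,0,0,0,0,1],[2,0,0,0,0,0,1],[3,0,0,0,0,0,1],[4,0,0,0,0,0,1],[5,0,0,0,0,0,1],[5,0,0,0,0,0,1]]])

```text
time: 15.57
tcp_pos: [0.6113, -0.0259, 0.0813]
tool_rot: [-180.0, -0.0, 87.6]
ft_force: [0.8, -0.3, -1.1]
grip_width: 0.173
grip_force: 69.9
```

Emit:
jog_arm(moves=[[[2,0,0,0,0,0,1],[4,0,0,0,0,0,1],[6,0,0,0,0,0,1],[8,0,0,0,0,0,1],[10,0,0,0,0,0,1],[12,0,0,0,0,0,1],[14,0,0,0,0,0,1],[16,0,0,0,0,0,1],[16,0,0,0,0,0,1]]])

```text
time: 16.32
tcp_pos: [0.6119, -0.0097, 0.0813]
tool_rot: [-180.0, -0.0, 87.6]
ft_force: [0.1, 0.1, -1.1]
grip_width: 0.176
grip_force: 69.9
```

Emit:
jog_arm(moves=[[[2,0,0,0,0,0,1],[4,0,0,0,0,0,1],[6,0,0,0,0,0,1],[8,0,0,0,0,0,1],[10,0,0,0,0,0,1],[12,0,0,0,0,0,1],[14,0,0,0,0,0,1],[16,0,0,0,0,0,1],[16,0,0,0,0,0,1]]])

```text
time: 17.07
tcp_pos: [0.6126, 0.0063, 0.0813]
tool_rot: [-180.0, -0.0, 87.6]
ft_force: [0.0, 0.2, -1.6]
grip_width: 0.175
grip_force: 69.9
```

Emit:
jog_arm(moves=[[[1,0,0,0,0,0,1],[2,0,0,0,0,0,1],[3,0,0,0,0,0,1],[4,0,0,0,0,0,1],[5,0,0,0,0,0,1],[6,0,0,0,0,0,1],[7,0,0,0,0,0,1],[7,0,0,0,0,0,1],[7,0,0,0,0,0,1]]])

```text
time: 17.82
tcp_pos: [0.6129, 0.0116, 0.0814]
tool_rot: [-180.0, 0.1, 87.6]
ft_force: [-0.5, -5.6, -1.1]
grip_width: 0.176
grip_force: 70.0
```

Emit:
jog_arm(moves=[[[0.5,0,0,0,0,0,1],[1,0,0,0,0,0,1],[1.5,0,0,0,0,0,1],[1.5,0,0,0,0,0,1]]], force=30)

```text
time: 18.15
tcp_pos: [0.6129, 0.0117, 0.0814]
tool_rot: [-180.0, 0.2, 87.6]
ft_force: [-1.1, -11.8, -1.0]
grip_width: 0.175
grip_force: 70.0
```

Emit:
jog_arm(moves=[[[-0.7,0,0,0,0,0,1],[-0.7,0,0,0,0,0,0.6],[-0.7,0,0,0,0,0,0.3],[-0.7,0,0,0,0,0,0],[-0.7,0,0,0,0,0,-0.3],[-0.7,0,0,0,0,0,-0.3],[-0.7,0,0,0,0,0,-0.3],[-0.7,0,0,0,0,0,-0.3]]])

```text
time: 18.82
tcp_pos: [0.613, 0.0138, 0.0813]
tool_rot: [180.0, -0.0, 87.6]
ft_force: [-0.5, -0.2, -0.9]
grip_width: 0.651
grip_force: 0.0
```

Emit:
jog_arm(moves=[[[0,0,-10,0,0,0,-0.3],[0,0,-30,0,0,0,-0.3],[0,0,-60,0,0,0,-0.3],[0,0,-100,0,0,0,-0.3],[0,0,-120,0,0,0,-0.3],[0,0,-120,0,0,0,-0.3],[0,0,-120,0,0,0,-0.3],[0,0,-120,0,0,0,-0.3]]])

```text
time: 19.48
tcp_pos: [0.6123, 0.0137, 0.2011]
tool_rot: [-180.0, -0.0, 87.6]
ft_force: [0.3, 0.2, -0.2]
grip_width: 0.651
grip_force: 0.0
```

```bash
python3 - <<'E'
from h import *
st=robot.observe(); im=read_camera("wrist")[:,:,::-1]; s=read_camera("side")[:,:,::-1]
print(proj(cam("wrist",st),[[.6135,.0423,.097],[.6135,.0423,.075]]))
a=im[0:330,200:440]; b=s[200:360,200:330]
cv2.imwrite("pics/end.png",np.hstack([cv2.resize(a,(400,550)),cv2.resize(b,(400,550))]))
E
```

```text
[[321.75617473 198.37528519]
 [321.72313467 192.44582761]]
```

View pics/end.png

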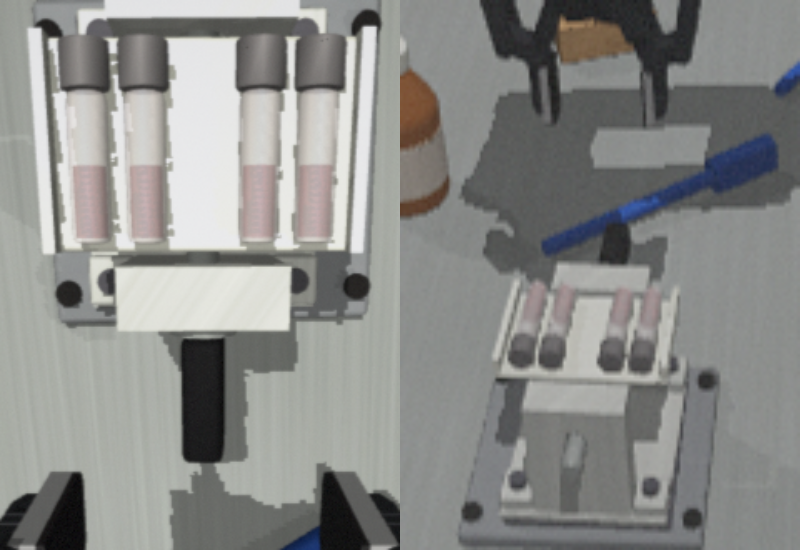

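The wrist half shows the flange against the near block at about (205,335), with the handle behind it. The side half shows the shaft tip standing out of the far block at (572,440). The gripper is clear.

```bash
python3 -c "
from bench import robot; print(robot.job_done())"
```

```text
the job is handed in; nothing more can be done
None
```

The pivot shaft is through the near block, hub and far block, its flange looks flush against the near block in the last pictures, and the gripper has let go. The job was handed in at about 19.5 s; the highest push I read on the rocker was about 12 N, and the robot was kept clear of the bottle, tube rack and slide box.

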